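# Swap the cupcake trays on their runners

### The arm

A 6-joint arm with a two-finger parallel gripper is mounted at the origin on a cart in front of the work surface, level with it; the furniture and walls round the work are solid. World frame = base frame: x ahead of the robot, y to its left, z up, the work surface at z = 0. Lengths are in m, angles in rad, forces in N, time in s.
With the tool pointing down it reaches from about 0.325 to 0.775 m from the base axis. Payload 5.5 kg.
Tool frame: the origin (TCP) lies midway between the tips of the shut fingers; the grasp point (between the pads) lies r.grip_point_offset behind it (r.grip_point_offset is the distance from the TCP to the grasp point, in m); z points along the fingers, y is the direction in which the jaws open and shut (so a half turn about z gives the same grasp; the last joint's range is limited). The gripper opens to 85 mm and grips with 20 to 120 N. Pads are 22 mm wide; open, the fingers measure 114 mm over their backs; the gripper's body (76 mm by 85 mm) begins 54 mm behind the grasp point. The pads swing forward as they close: fully open they stand 13 mm farther back than shut.
Start: joints at [1.163, 0.091, 1.231, -0, 1.82, -0.057], TCP at [0.206, 0.563, 0.231] pointing down, gripper open.
Joint ranges: [-2.87, 2.87], [-0.86, 2.18], [0.17, 2.46], [-1.51, 4.65], [0.06, 2.69], [-2.65, 2.65]. Speed limits (rad/s): [2.57, 2.57, 3.01, 3.14, 3.14, 3.14].

### API

Orientations are given as a rotation vector (axis times angle).
In Python, from plant import telemetry, optics, ticket, r gives the robot as it stands.
- The arm moves only by the tool drive_tool, never from a script. Its argument "rows" is text: rows parted by semicolons, each of 6 numbers parted by spaces: the shift along the world's x, y, z in cm, then the turn, a rotation vector about the world's x, y, z in degrees. A call has 1 to 10 rows; each row shifts and turns the commanded pose from where the row before left it; what a row does not reach is not made up. A row lasts 1/10 s, in which the tool goes at most 50 mm and 8.59 degrees, less where a joint would pass 70% of its speed; a pose out of reach is approached as far as the arm can. A call with a gripper value outside its range is refused whole. "claw" is the closure in counts, from 0 (fully open) to 255 (shut), set as the call begins (left out, the last holds). The fingers move at their own pace and stop on an object; "newtons" is the grip in N (left out, the last holds). Time passes only in rows, so rows that do not move let the fingers close. It gives the time, the measured TCP pose, the force and the opening at its end, in the units of the state.
- telemetry.sense(): the state, without advancing time (a new reading comes with each control period).
- optics.get_image(name): name is "scene" or "top"; returns a dict with "color" (480x640x3 uint8, red, green, blue), "fovy" (degrees; the focal length in pixels is half the picture's height over the tangent of half this angle, whatever the lens; pixels are square), "cx", "cy" (the principal point, pixels), "pose" (4x4, takes a point from camera to world coordinates). Camera axes: x right, y down, z forward; pixel columns grow to the right and rows downward; lengths in m; the calibration is good to about 2 mm. A picture is of the moment at which its call begins. There is no depth.
- ticket.sign_off(): hands the job in, once; it reports no verdict.
The state is a dict: "clock": time; "qpos": joint angles; "joint_velocities": joint speeds; "joint_efforts": joint torques, N m; "eef_pos": TCP position; "tool_rot": TCP orientation; "wrist_force": force on the tool from outside, world axes, zero at the start; "ft_torque": the same for the moment, N m; "width": finger opening in m.
Only numpy, scipy, OpenCV 4.12 (cv2) and the standard library are available. Lean on these libraries where they do the work, as an engineer would, in place of code of your own. Each camera call takes 0.05 s, during which the arm holds its last target. There are 200 camera calls.

### The job

Two low pull-out trays stand side by side: push the drawn-out one with the frosted cupcakes fully home by the front of its lip, and only then hook a fingertip behind the front lip of the tray with the unfrosted cupcakes and draw it out to its stop. Push and pull with the fingertips only: do not pinch a lip, do not touch, lift, shift or tip the cupcakes, and leave the timer, the baking cups and the deli cup where they stand. Finish with the frosted tray home and the unfrosted tray fully out, all cupcakes still standing in their places.

Things in the scene. Friction and masses are not known exactly. Their poses are not given: they have to be found in the camera images.
- stand_a: Low fixed steel stand, 150 wide x 290 long x 36 mm high, open top and front; origin between its feet at table height, 135 mm behind the front lip of its tray when home, x axis as its tray slides home. Its aluminium tray, open on top, is 118 x 280 mm, floor 16 mm above the table, side walls 12 mm above that floor. Holds the frosted cupcakes (cream swirl). May be the left or the right stand.
- stand_b: Low fixed steel stand, 150 wide x 290 long x 36 mm high, open top and front; origin between its feet at table height, 135 mm behind the front lip of its tray when home, x axis as its tray slides home. Its aluminium tray, open on top, is 118 x 280 mm, floor 16 mm above the table, side walls 12 mm above that floor. Holds the unfrosted cupcakes (bare domes).
- lip_a (a point): Tray with the frosted cupcakes, 80 to 110 mm out at the start. Middle of the top of the tray's upturned front lip, 51 mm above the table, 35 above the tray floor; lip 118 wide, 8 thick, rolled edge 10 thick. Moves with the tray. x axis: level, the way the tray pushes home (it draws out along -x); y along the lip. 60 to 95 mm of empty floor behind the lip.
- lip_b (a point): Tray with the unfrosted cupcakes, at most 15 mm out at the start. Middle of the top of the tray's upturned front lip, 51 mm above the table, 35 above the tray floor; lip 118 wide, 8 thick, rolled edge 10 thick. Moves with the tray. x axis: level, the way the tray pushes home (it draws out along -x); y along the lip. 60 to 95 mm of empty floor behind the lip.
- tray_a (a joint): How far the tray is drawn out, m: 0 fully home against the back stop, 0.120 fully out against its end stop. Plain sliding friction of about 1.5 N plus 8 N per m/s; stays where it is left. Tray with the frosted cupcakes.
- tray_b (a joint): How far the tray is drawn out, m: 0 fully home against the back stop, 0.120 fully out against its end stop. Plain sliding friction of about 1.5 N plus 8 N per m/s; stays where it is left. Tray with the unfrosted cupcakes.
- frosted_1_mid (a point): Loose frosted cupcake (cream swirl), 74 mm across, 74 mm tall, the front one on its tray, its axis 97 to 133 mm behind the lip's middle. Point on its axis 35 mm above its foot; z up.
- frosted_2_mid (a point): Loose frosted cupcake (cream swirl), 74 mm across, 74 mm tall, the rear one on its tray, its axis 175 to 211 mm behind the lip's middle. Point on its axis 35 mm above its foot; z up.
- plain_1_mid (a point): Loose unfrosted cupcake (bare dome), 76 mm across, 64 mm tall, the front one on its tray, its axis 97 to 133 mm behind the lip's middle. Point on its axis 35 mm above its foot; z up.
- plain_2_mid (a point): Loose unfrosted cupcake (bare dome), 76 mm across, 64 mm tall, the rear one on its tray, its axis 175 to 211 mm behind the lip's middle. Point on its axis 35 mm above its foot; z up.
- timer: Wind-up kitchen timer, 62 mm across, 44 mm tall, loose bystander. Origin at the centre of its foot.
- liners: Nested stack of foil baking cups, 72 mm across, 61 mm tall, loose bystander. Origin at the centre of its foot.
- deli_cup: Clear open deli cup, 109 mm across, 72 mm tall, loose bystander. Origin at the centre of its foot.
Not all that is in view belongs to the job. Leave any purple or red look-alike of the part that bears frosted_1_mid alone.

How it is judged:
By the outcome, as a careful person would: the job done as asked, in the order asked, and still so for the second after the job is handed in, with the robot touching nothing.
It also fails if it takes over 51 s, if anything falls off the work surface, if the arm or the gripper's body presses on something with over 40 N, if the wrist force passes 120 N, or if a joint passes its speed limit or range.

## Working session

There is one attempt and no reset: what is moved stays moved. The work goes in short steps, Python scripts to look and compute and a tool call to move; the robot and the scene stay as the last step left them, time stands still between calls to the robot, and variables do not carry over. Pictures are saved under pics/ and viewed, about 8 in all and at most 12, crops included, and the job is handed in when it is done.

Besides the shell and the picture viewer there is one more tool, called after "Call:" as a command line: name --argument value ..., lists and objects as JSON in quotes. drive_tool: Moves the arm, as the interface text tells. Its arguments: {"type":"object","properties":{"rows":{"type":"string"},"claw":{"type":"number"},"newtons":{"type":"number"}},"required":["rows"]}

```bash
mkdir -p pics; ls; cat > h.py <<'E'
import numpy as np, cv2
from plant import telemetry, optics, ticket, r
def grab(n,tag):
    d=optics.get_image(n); cv2.imwrite(f'pics/{tag}.png',d['color'][:,:,::-1]); np.savez(f'pics/{tag}.npz',**{k:np.array(v) for k,v in d.items()}); return d
def load(tag): return np.load(f'pics/{tag}.npz')
def ray(d,u,v):
    f=240/np.tan(np.radians(float(d['fovy']))/2); T=d['pose']
    w=T[:3,:3]@np.array([(u-d['cx'])/f,(v-d['cy'])/f,1]); return T[:3,3],w
def onz(d,u,v,z):
    o,w=ray(d,u,v); return o+w*(z-o[2])/w[2]
def px(d,p):
    f=240/np.tan(np.radians(float(d['fovy']))/2); T=d['pose']
    c=T[:3,:3].T@(np.array(p)-T[:3,3]); return c[0]/c[2]*f+d['cx'],c[1]/c[2]*f+d['cy']
E
python3 - <<'E'
from h import *
for n in('scene','top'):
    d=grab(n,n+'0'); print(n,d['fovy'],d['cx'],d['cy'],np.round(d['pose'],3).tolist())
print(telemetry.sense(), r.grip_point_offset)
E
```

```text
pics
scene 48.811436284778516 322.80473544945363 246.70094205328158 [[0.804, -0.436, 0.405, 0.023], [-0.594, -0.606, 0.528, -0.762], [0.015, -0.665, -0.746, 1.13], [0.0, 0.0, 0.0, 1.0]]
top 55.12085219215218 318.7540337389056 237.38302595791725 [[-0.005, -0.983, 0.186, 0.375], [-1.0, 0.006, 0.005, 0.013], [-0.006, -0.186, -0.983, 1.32], [0.0, 0.0, 0.0, 1.0]]
{'clock': 0.1, 'qpos': array([ 1.16329281e+00,  9.18122645e-02,  1.23175652e+00,  2.28067309e-05,
        1.81982463e+00, -5.66759643e-02]), 'joint_velocities': array([ 0.00022669,  0.00035491, -0.00202562, -0.00012857, -0.00126317,
       -0.00015105]), 'joint_efforts': array([ 1.64287867e-03, -4.60214782e+01, -4.19220185e+01, -1.38653500e-04,
        1.05420244e-02, -1.39155017e-05]), 'eef_pos': array([0.20608458, 0.56322495, 0.23025182]), 'tool_rot': array([-5.48171957e-01, -3.09295440e+00,  2.74442253e-03]), 'wrist_force': array([-1.47083594, -0.75973495,  0.33940722]), 'ft_torque': array([ 0.01301404, -0.04802822,  0.02096936]), 'width': 0.08532738843642154} 0.0187
```

View pics/scene0.png

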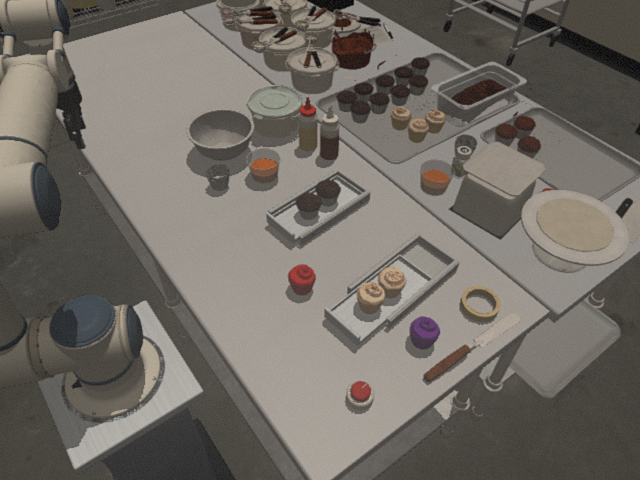

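View pics/top0.png

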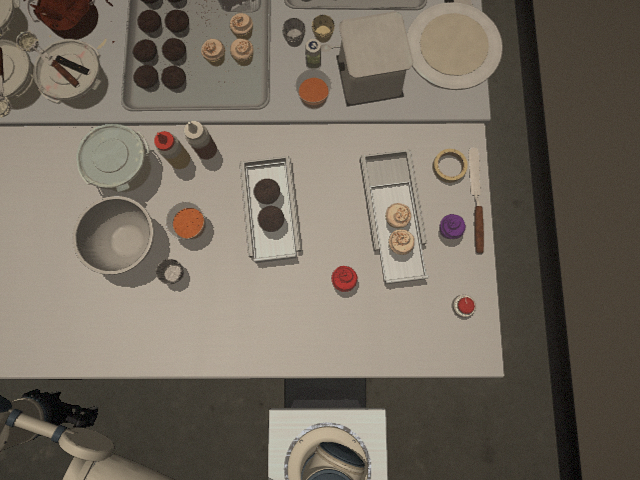

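Candidates (top view): frosted tray lip at (404,280), with cream cupcakes at (398,215) and (402,241). Plain tray lip at (275,259), with bare cupcakes at (266,190) and (271,218). Look-alikes to leave: red (344,278) and purple (452,227). Bystanders: timer (464,306), foil cups (172,271) and deli cup (188,224). I'll check the choice in one close crop.

```bash
python3 - <<'E'
import cv2
a=cv2.imread('pics/top0.png')
cv2.imwrite('pics/c1.png',cv2.resize(a[140:300,235:435],None,fx=4,fy=3.75,interpolation=cv2.INTER_CUBIC)[:, :800])
E
```

```text
(no output)
```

View pics/c1.png

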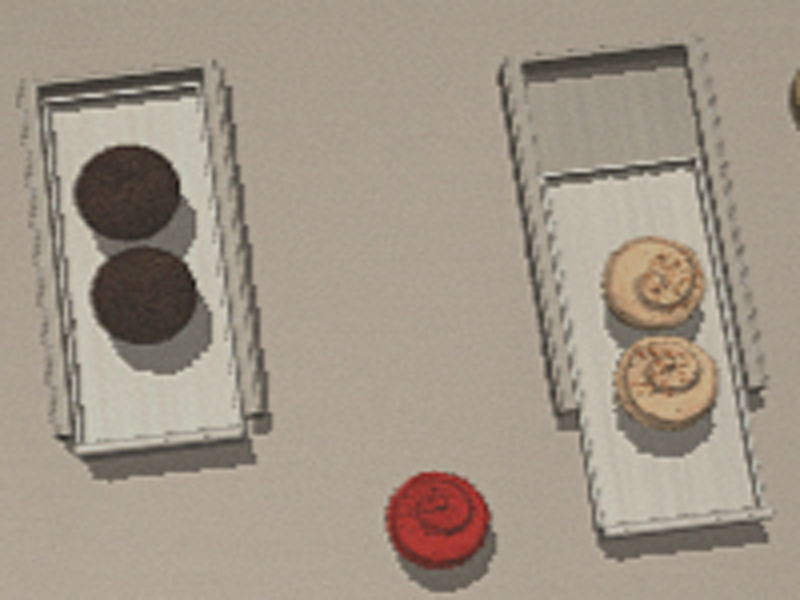

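The crop shows the frosted tray on the right, drawn out, with its lip at about (385,281)–(427,277). The plain tray is on the left, nearly home, with its lip at about (254,259)–(296,255). The red look-alike sits between them.

```bash
python3 - <<'E'
from h import *
d=load('top0')
C=lambda x,y:(235+x/4,140+y/3.75)
for n,a,b in(('A',(601,527),(770,512)),('B',(78,446),(245,432))):
    p,q=[onz(d,*C(*c),.051) for c in(a,b)]
    m=(p+q)/2; e=p-q; print(n,m.round(4),'w',np.linalg.norm(e).round(4),'dir x deg',np.degrees(np.arctan2(-e[0],e[1])).round(2))
# stand wall tops
for n,a,b in(('A outerL',(505,62),(562,415)),('A outR',(695,40),(760,390)),('B L',(28,85),(60,437)),('B R',(212,65),(265,415))):
    p,q=[onz(d,*C(*c),.036) for c in(a,b)]
    v=p-q; print(n,p.round(3),q.round(3),np.linalg.norm(v).round(3),np.degrees(np.arctan2(v[1],v[0])).round(2))
for n,c,z in(('f1',(668,383),.07),('f2',(655,283),.07),('p1',(145,296),.06),('p2',(128,192),.06),('red',(440,520),.05)):
    print(n,onz(d,*C(*c),z).round(3))
print('timer',onz(d,464,306,.044).round(3))
E
```

```text
A [ 0.4985 -0.2209  0.051 ] w 0.1173 dir x deg 5.08
B [0.5605 0.1414 0.051 ] w 0.1167 dir x deg 4.82
A outerL [ 0.859 -0.106  0.036] [ 0.579 -0.14   0.036] 0.282 6.92
A outR [ 0.876 -0.246  0.036] [ 0.597 -0.28   0.036] 0.281 7.03
B L [0.843 0.245 0.036] [0.565 0.215 0.036] 0.28 6.12
B R [0.858 0.11  0.036] [0.58  0.07  0.036] 0.281 8.09
f1 [ 0.597 -0.209  0.07 ]
f2 [ 0.673 -0.203  0.07 ]
p1 [0.667 0.154 0.06 ]
p2 [0.748 0.167 0.06 ]
red [ 0.499 -0.052  0.05 ]
timer [ 0.423 -0.377  0.044]
```

Call:
drive_tool --rows "1.2 -3.95 0 0 0 -7.7;1.2 -3.95 0 0 0 -7.7;1.2 -3.95 0 0 0 -7.7;1.2 -3.95 0 0 0 -7.7;1.2 -3.95 0 0 0 -7.7;1.2 -3.95 0 0 0 -7.7;1.2 -3.95 0 0 0 -7.7;1.2 -3.95 0 0 0 -7.7;1.2 -3.95 0 0 0 -7.7;1.2 -3.95 0 0 0 -7.7" --claw 255 --newtons 40

```text
clock: 1.1
eef_pos: [0.3261, 0.1669, 0.231]
tool_rot: [2.36, 2.074, 0.0]
wrist_force: [1.0, -0.1, 0.6]
width: -0.0004
```

Call:
drive_tool --rows "1.2 -3.95 0 0 0 -7.7;1.2 -3.95 0 0 0 -7.7;1.2 -3.95 0 0 0 -7.7;1.2 -3.95 0 0 0 -7.7;1.2 -3.95 0 0 0 -7.7;1.2 -3.95 0 0 0 -7.7;1.2 -3.95 0 0 0 -7.7;1.2 -3.95 0 0 0 -7.7;1.2 -3.95 0 0 0 -7.7;0 0 0 0 0 0"

```text
clock: 2.1
eef_pos: [0.4342, -0.1908, 0.2293]
tool_rot: [-3.121, -0.359, 0.005]
wrist_force: [-0.5, 0.5, -0.6]
width: 0.0005
```

Call:
drive_tool --rows "0.7 -1.8 0 0 0 -3;0.8 -1.8 0 0 0 -3;0 0 -3 0 0 0;0 0 -4 0 0 0;0 0 -4 0 0 0;0 0 -4 0 0 0;0 0 -2.5 0 0 0;0 0 -1.5 0 0 0;0 0 -0.5 0 0 0;0 0 0 0 0 0"

```text
clock: 3.1
eef_pos: [0.4493, -0.2229, 0.0365]
tool_rot: [-3.135, -0.209, -0.0]
wrist_force: [0.4, 0.1, 1.0]
width: -0.0004
```

```bash
python3 - <<'E'
from h import *
s=telemetry.sense(); print(s['eef_pos'],s['tool_rot'],s['wrist_force'],s['qpos'].round(2))
a=grab('scene','s1')['color'][:,:,::-1]; b=grab('top','t1')['color'][:,:,::-1]
cv2.imwrite('pics/c2.png',np.hstack([cv2.resize(a[210:370,270:470],(400,320)),cv2.resize(b[170:330,330:490],(320,320))]))
E
```

```text
[ 0.44933067 -0.22287449  0.03653535] [-3.13454641e+00 -2.08945189e-01 -1.20303281e-05] [0.35021684 0.08087688 1.00472104] [-0.53 -0.12  1.79  0.    1.48  0.91]
```

View pics/c2.png

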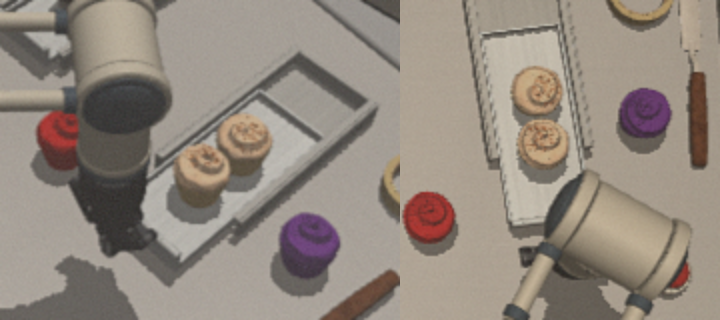

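The closed fingertips are just in front of the frosted lip, which is clear of them; the arm hides the timer at about (680,275) in the right pane. I'll approach slowly and push.

Call:
drive_tool --rows "0.6 0.07 0 0 0 0;0.6 0.07 0 0 0 0;0.6 0.07 0 0 0 0;0.5 0.06 0 0 0 0;0.3 0.04 0 0 0 0;0.2 0.02 0 0 0 0;0.2 0.02 0 0 0 0;0.2 0.02 0 0 0 0;0.2 0.02 0 0 0 0;0.2 0.02 0 0 0 0"

```text
clock: 4.2
eef_pos: [0.4849, -0.219, 0.0362]
tool_rot: [-3.135, -0.208, 0.001]
wrist_force: [-1.6, 0.3, 1.0]
width: -0.0001
```

Call:
drive_tool --rows "0.2 0.02 0 0 0 0;0.2 0.02 0 0 0 0;0.2 0.02 0 0 0 0;0.3 0.04 0 0 0 0;0.3 0.04 0 0 0 0;0.3 0.04 0 0 0 0;0.3 0.04 0 0 0 0;0.3 0.04 0 0 0 0;0.3 0.04 0 0 0 0;0.3 0.04 0 0 0 0"

```text
clock: 5.2
eef_pos: [0.5124, -0.2155, 0.0363]
tool_rot: [3.135, 0.208, -0.0]
wrist_force: [-2.3, 0.3, 0.1]
width: -0.0
```

Call:
drive_tool --rows "0.3 0.04 0 0 0 0;0.3 0.04 0 0 0 0;0.3 0.04 0 0 0 0;0.3 0.04 0 0 0 0;0.3 0.04 0 0 0 0;0.3 0.04 0 0 0 0;0.3 0.04 0 0 0 0;0.3 0.04 0 0 0 0;0.3 0.04 0 0 0 0;0.3 0.04 0 0 0 0"

```text
clock: 6.2
eef_pos: [0.5424, -0.2116, 0.0363]
tool_rot: [3.134, 0.208, 0.0]
wrist_force: [-1.2, -2.3, -0.4]
width: 0.0
```

Call:
drive_tool --rows "0.3 0.04 0 0 0 0;0.3 0.04 0 0 0 0;0.3 0.04 0 0 0 0;0.3 0.04 0 0 0 0;0.3 0.04 0 0 0 0;0.3 0.04 0 0 0 0;0.2 0.02 0 0 0 0;0.2 0.02 0 0 0 0;0.2 0.02 0 0 0 0;0.2 0.02 0 0 0 0"

```text
clock: 7.2
eef_pos: [0.565, -0.2086, 0.0362]
tool_rot: [-3.134, -0.207, 0.013]
wrist_force: [-20.9, -2.1, 10.4]
width: -0.0001
```

Call:
drive_tool --rows "0.1 0.01 0 0 0 0;0.1 0.01 0 0 0 0;0.1 0.01 0 0 0 0;0.1 0.01 0 0 0 0;0.1 0.01 0 0 0 0"

```text
clock: 7.7
eef_pos: [0.5652, -0.2086, 0.0361]
tool_rot: [-3.133, -0.205, 0.03]
wrist_force: [-37.6, -1.2, 17.9]
width: -0.0001
```

```bash
python3 - <<'E'
from h import *
s=telemetry.sense(); print(s['eef_pos'],s['wrist_force'])
a=grab('scene','s2')['color'][:,:,::-1]
cv2.imwrite('pics/c3.png',cv2.resize(a[200:360,280:480],(800,600),interpolation=cv2.INTER_CUBIC))
E
```

```text
[ 0.56522403 -0.20857129  0.03613391] [-37.60212326  -1.15989759  17.92768396]
```

View pics/c3.png

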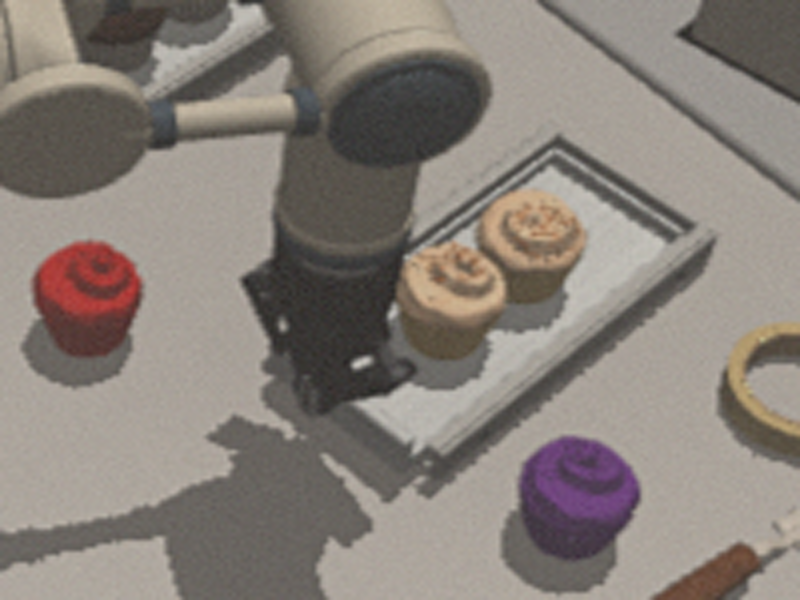

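The frosted tray is home: travel stopped at x=0.565 while the force rose to 38 N, and both cupcakes are standing. Next I'll back off, lift and cross over to the plain tray.

Call:
drive_tool --rows "-0.5 -0.06 0 0 0 0;-1 -0.12 0 0 0 0;-1 -0.12 0 0 0 0;-1 -0.12 0 0 0 0;-0.5 -0.06 0 0 0 0;0 0 2 0 0 0;0 0 4 0 0 0;0 0 4 0 0 0;0 0 4 0 0 0;0 0 2 0 0 0"

```text
clock: 8.75
eef_pos: [0.5341, -0.213, 0.2012]
tool_rot: [3.132, 0.208, 0.009]
wrist_force: [1.0, -0.3, -0.1]
width: -0.0
```

Call:
drive_tool --rows "0.3 2 0 0 0 0;0.7 4 0 0 0 0;0.7 4 0 0 0 0;0.7 4 0 0 0 0;0.7 4 0 0 0 0;0.7 4 0 0 0 0;0.7 4 0 0 0 0;0.7 4 0 0 0 0;0.7 4 0 0 0 0;0 0 0 0 0 0"

```text
clock: 9.75
eef_pos: [0.592, 0.1322, 0.1958]
tool_rot: [-3.132, -0.217, 0.0]
wrist_force: [-0.5, 0.1, -0.5]
width: -0.0
```

```bash
python3 - <<'E'
from h import *
s=telemetry.sense(); print(s['eef_pos'],s['tool_rot'],s['wrist_force'])
d=grab('top','t2'); grab('scene','s3')
a=d['color'][:,:,::-1]
cv2.imwrite('pics/c4.png',cv2.resize(a[140:300,235:435],(800,600),interpolation=cv2.INTER_CUBIC))
E
```

```text
[0.59203026 0.13218277 0.19578674] [-3.13191188e+00 -2.16976530e-01  1.64981297e-04] [-0.46264166  0.0509525  -0.52711114]
```

View pics/c4.png

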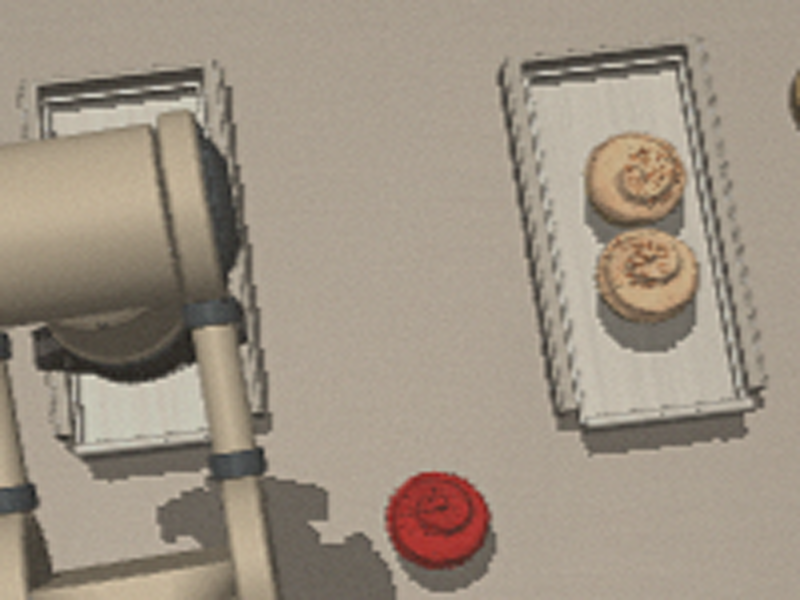

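The frosted tray is home, with its lip now at about (582,422)–(757,402) in the crop, and its cupcakes have not shifted on it. I'll descend behind the plain lip.

Call:
drive_tool --rows "0.2 1.3 0 0 0 0;0 0 -3 0 0 0;0 0 -4 0 0 0;0 0 -3 0 0 0;0 0 0 0 0 0"

```text
clock: 10.35
eef_pos: [0.5914, 0.1392, 0.0904]
tool_rot: [3.134, 0.206, -0.015]
wrist_force: [-0.2, -1.3, -0.9]
width: -0.0002
```

```bash
python3 - <<'E'
from h import *
s=telemetry.sense(); print(s['eef_pos'],s['wrist_force'])
d=grab('scene','s4'); a=d['color'][:,:,::-1]
for n,p in(('tip',s['eef_pos']),('lipB',(.5605,.1414,.051)),('target',(.594,.1455,.033))):
    u,v=px(d,p); print(n,round(u,1),round(v,1), (u-240)*4,(v-130)*3.75)
cv2.imwrite('pics/c5.png',cv2.resize(a[130:290,240:440],(800,600),interpolation=cv2.INTER_CUBIC))
E
```

```text
[0.59137204 0.1391938  0.09043655] [-0.2396281  -1.3111156  -0.87896487]
tip 289.1 210.3 196.50770528483417 301.0179454123991
lipB 280.1 224.2 160.44689783930994 353.3947118118798
target 289.3 222.9 197.22886429304936 348.36828229030783
```

View pics/c5.png

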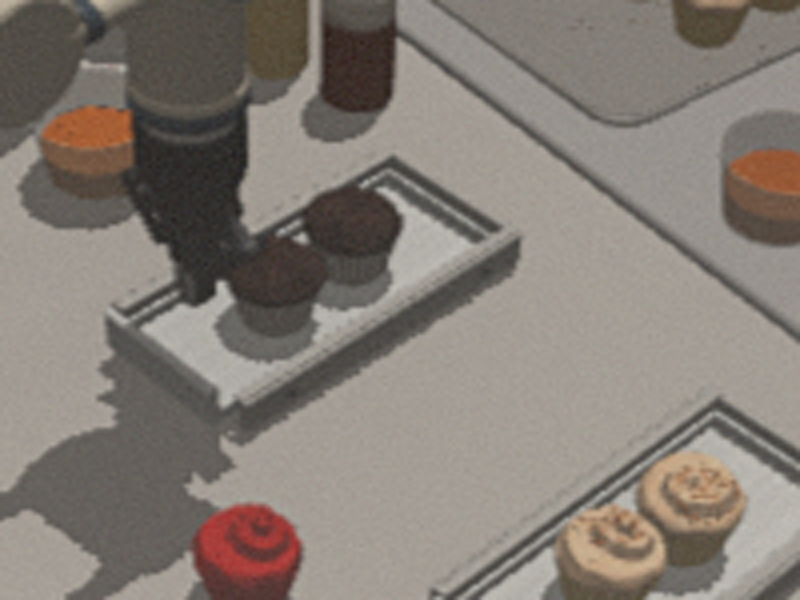

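The tip hovers over the empty floor between the plain lip (crop 163,357) and the front cupcake, as predicted. I'll descend and then pull.

Call:
drive_tool --rows "0 0 -2 0 0 0;0 0 -2 0 0 0;0 0 -1.2 0 0 0;0 0 -0.5 0 0 0;0 0 0 0 0 0"

```text
clock: 10.9
eef_pos: [0.5945, 0.1403, 0.0399]
tool_rot: [-3.135, -0.208, -0.001]
wrist_force: [-1.1, -0.1, -0.2]
width: 0.0001
```

Call:
drive_tool --rows "-0.2 -0.02 0 0 0 0;-0.2 -0.02 0 0 0 0;-0.2 -0.02 0 0 0 0;-0.2 -0.02 0 0 0 0;-0.2 -0.02 0 0 0 0;-0.2 -0.02 0 0 0 0;-0.2 -0.02 0 0 0 0;-0.2 -0.02 0 0 0 0;-0.2 -0.02 0 0 0 0;-0.2 -0.02 0 0 0 0"

```text
clock: 11.9
eef_pos: [0.5743, 0.1383, 0.0393]
tool_rot: [3.135, 0.208, 0.001]
wrist_force: [1.2, -0.1, -0.4]
width: 0.0001
```

Call:
drive_tool --rows "-0.2 -0.03 0 0 0 0;-0.3 -0.04 0 0 0 0;-0.3 -0.04 0 0 0 0;-0.3 -0.04 0 0 0 0;-0.3 -0.04 0 0 0 0;-0.3 -0.04 0 0 0 0;-0.3 -0.04 0 0 0 0;-0.3 -0.04 0 0 0 0;-0.3 -0.04 0 0 0 0;-0.3 -0.04 0 0 0 0"

```text
clock: 12.9
eef_pos: [0.545, 0.1345, 0.0394]
tool_rot: [-3.135, -0.208, -0.0]
wrist_force: [1.0, 1.0, -1.1]
width: -0.0003
```

```bash
python3 - <<'E'
from h import *
s=telemetry.sense(); print(s['eef_pos'],s['wrist_force'])
d=grab('scene','s5'); a=d['color'][:,:,::-1]
cv2.imwrite('pics/c6.png',cv2.resize(a[130:290,240:440],(800,600),interpolation=cv2.INTER_CUBIC))
E
```

```text
[0.54497891 0.13451801 0.03935303] [ 0.9594225   1.02984278 -1.13368911]
```

View pics/c6.png

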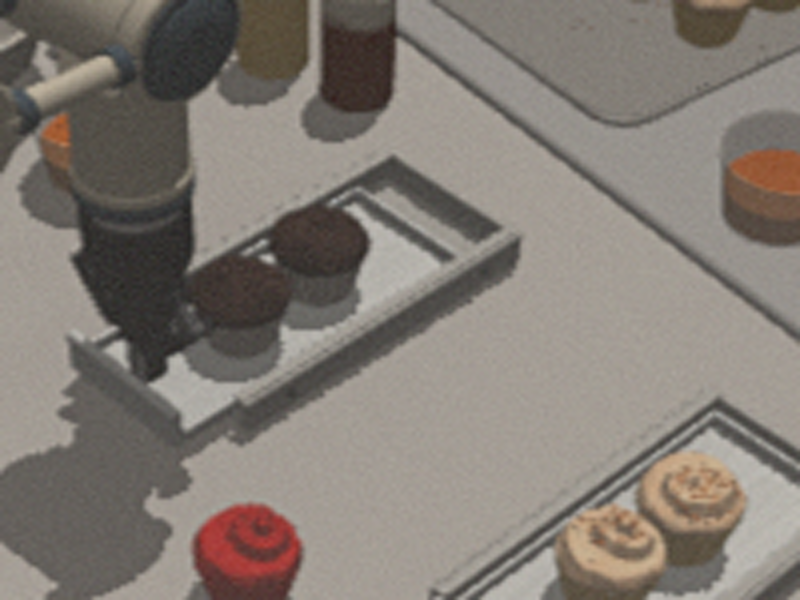

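The plain tray is following, about 30 mm out, with its cupcakes standing. I'll continue, a few mm lower for a better hook.

Call:
drive_tool --rows "-0.3 -0.04 -0.1 0 0 0;-0.3 -0.04 -0.1 0 0 0;-0.3 -0.04 -0.1 0 0 0;-0.3 -0.04 -0.1 0 0 0;-0.3 -0.04 0 0 0 0;-0.3 -0.04 0 0 0 0;-0.3 -0.04 0 0 0 0;-0.3 -0.04 0 0 0 0;-0.3 -0.04 0 0 0 0;-0.3 -0.04 0 0 0 0"

```text
clock: 13.95
eef_pos: [0.5149, 0.1305, 0.0352]
tool_rot: [-3.134, -0.208, 0.0]
wrist_force: [2.1, 1.6, 0.1]
width: 0.0001
```

Call:
drive_tool --rows "-0.3 -0.04 0 0 0 0;-0.3 -0.04 0 0 0 0;-0.3 -0.04 0 0 0 0;-0.3 -0.04 0 0 0 0;-0.3 -0.04 0 0 0 0;-0.3 -0.04 0 0 0 0;-0.3 -0.04 0 0 0 0;-0.3 -0.04 0 0 0 0;-0.3 -0.04 0 0 0 0;-0.3 -0.04 0 0 0 0"

```text
clock: 14.95
eef_pos: [0.485, 0.1264, 0.0353]
tool_rot: [-3.135, -0.208, -0.0]
wrist_force: [1.4, 2.3, -1.1]
width: 0.0003
```

Call:
drive_tool --rows "-0.2 -0.02 0 0 0 0;-0.2 -0.02 0 0 0 0;-0.2 -0.02 0 0 0 0;-0.2 -0.02 0 0 0 0;-0.2 -0.02 0 0 0 0;-0.2 -0.02 0 0 0 0;-0.2 -0.02 0 0 0 0;-0.2 -0.02 0 0 0 0"

```text
clock: 15.75
eef_pos: [0.4691, 0.1247, 0.0353]
tool_rot: [3.134, 0.208, 0.0]
wrist_force: [1.4, -0.9, 0.7]
width: 0.0001
```

Call:
drive_tool --rows "-0.2 -0.02 0 0 0 0;-0.2 -0.02 0 0 0 0;-0.2 -0.02 0 0 0 0;-0.2 -0.02 0 0 0 0;-0.2 -0.02 0 0 0 0"

```text
clock: 16.25
eef_pos: [0.4612, 0.1239, 0.0355]
tool_rot: [-3.135, -0.208, -0.009]
wrist_force: [16.3, 1.0, -8.5]
width: 0.0001
```

Call:
drive_tool --rows "-0.2 -0.02 0 0 0 0;-0.2 -0.02 0 0 0 0;-0.1 -0.01 0 0 0 0;-0.1 -0.01 0 0 0 0"

```text
clock: 16.65
eef_pos: [0.461, 0.1239, 0.036]
tool_rot: [-3.133, -0.207, -0.032]
wrist_force: [38.7, 3.7, -22.0]
width: -0.0001
```

The tray has hit its stop: x is steady at 0.461 and the force has risen to 39 N. I'll unload inward by a little over the over-travel, then lift out.

Call:
drive_tool --rows "0.5 0.06 0 0 0 0;0.8 0.1 0 0 0 0;0.5 0.06 0 0 0 0;0 0 0 0 0 0;0 0 2 0 0 0;0 0 3 0 0 0;0 0 4 0 0 0;0 0 4 0 0 0;0 0 3 0 0 0;0 0 0 0 0 0"

```text
clock: 17.65
eef_pos: [0.4725, 0.1259, 0.2009]
tool_rot: [-3.133, -0.209, -0.013]
wrist_force: [0.6, 0.4, 0.7]
width: 0.0005
```

Call:
drive_tool --rows "-2 0 1 0 0 0;-4 1 0 0 0 0;-4 4 0 0 0 0;-1 4 0 0 0 0;0 4 0 0 0 0;0 4 0 0 0 0;0 4 0 0 0 0;-1 4 0 0 0 0;0 2 0 0 0 0;0 0 0 0 0 0"

```text
clock: 18.65
eef_pos: [0.3544, 0.3926, 0.2031]
tool_rot: [3.133, 0.214, -0.005]
wrist_force: [0.3, -0.5, -0.6]
width: 0.0001
```

```bash
python3 - <<'E'
from h import *
s=telemetry.sense(); print(s['eef_pos'],s['wrist_force'])
d=grab('top','t9'); b=grab('scene','s9'); a=d['color'][:,:,::-1]
cv2.imwrite('pics/c7.png',np.vstack([cv2.resize(a[140:320,150:490],(680,360),interpolation=cv2.INTER_CUBIC),cv2.resize(b['color'][130:410,180:520,::-1],(680,560))[:240]]))
E
```

```text
[0.35438469 0.39255133 0.20312631] [ 0.32253907 -0.50797242 -0.56987316]
```

View pics/c7.png

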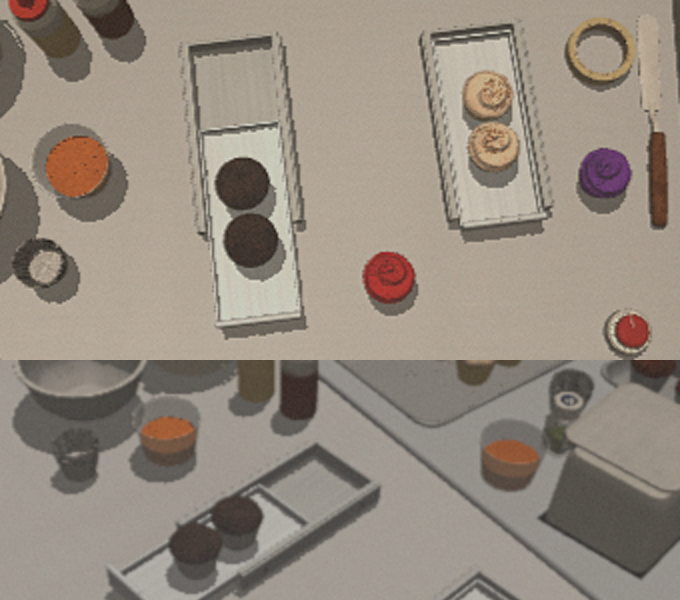

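Both trays look right and nothing else has moved. One numeric check, then I'll hand in.

```bash
python3 - <<'E'
from h import *
d=load('t9'); C=lambda x,y:(150+x/2,140+y/2)
for n,a,b in(('A',(461,225),(550,215)),('B',(217,323),(303,314))):
    print(n,((onz(d,*C(*a),.051)+onz(d,*C(*b),.051))/2).round(4))
for n,c,z in(('f1',(494,147),.07),('f2',(487,95),.07),('p1',(251,241),.06),('p2',(242,184),.06)): print(n,onz(d,*C(*c),z).round(3))
g=lambda t:cv2.GaussianBlur(load(t)['color'],(5,5),0).astype(int)
D=np.abs(g('t9')-g('top0')).max(2)
for n,(u,v) in dict(timer=(464,306),liners=(172,271),deli=(188,224),red=(344,278),purple=(452,227)).items(): print(n,D[v-20:v+20,u-20:u+20].max())
ticket.sign_off()
E
```

```text
A [ 0.5782 -0.214   0.051 ]
B [0.4437 0.1273 0.051 ]
f1 [ 0.678 -0.199  0.07 ]
f2 [ 0.754 -0.191  0.07 ]
p1 [0.55 0.14 0.06]
p2 [0.63  0.154 0.06 ]
timer 6
liners 6
deli 6
red 6
purple 6
the job is handed in; nothing more can be done
```

I pushed the frosted tray home first, then hooked the closed fingertips behind the plain tray's lip and drew it out to its stop. The job was handed in at about 19 s of the 51 s allowed.

- **Frosted tray:** it travelled about 80 mm and stopped hard, with the force rising to 38 N at a steady position. In the last picture its lip is at x = 0.578.
- **Plain tray:** it stopped hard at 39 N. Its lip moved about 118 mm, from x = 0.5605 to 0.4437, which fits a start about 3 mm out and a finish at 120 mm.
- **Cupcakes:** all four are standing and, to within a few millimetres, keep their distances behind the lips.
- **Left alone:** the timer, baking cups, deli cup and the red and purple look-alikes show no change beyond image noise.

No check failed. The lip edges gave a tray heading of about 5° and the stand walls about 7°. I used 7°, and both trays slid without sticking.

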